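# Raise the doming press ram one notch and load the steel block

## Task

The punch of the small green doming press is too low to take the steel block. Lift the ram by its red knob exactly one notch, until the pawl drops onto the next tooth and the ram hangs there by itself when you let go; then lay the square steel block flat on the press table with its rear half under the punch, up against the low brass stop ledge, centred and square to the press. Leave the oil bottle, the loupe and the white dish where they stand.

Things in the scene. Friction and masses are not known exactly. Their poses are not given: they have to be found in the camera images.
- press: small green hand doming press fixed to the bench; base plate 170 (x) x 110 (y) x 15 mm; origin at the centre of its underside, x from its open front to its back, z up. Steel column 28 x 32 mm, centre 63 mm behind the origin, 150 mm high, with four flat-topped ratchet teeth 22 mm apart on its -y side. The ram rides on the column and reaches forward over the table
- seat (a point): point on the base plate's top (15 mm above the bench), 13 mm in front of the punch axis and 25 mm in front of the press origin; axes as the press. The centre of the block's underside belongs here: the brass stop ledge (50 mm wide, 5 mm high) has its front face 25 mm behind it, dark lines at y = +26 and -26 mm flank the block. Front and sides of the table are open
- ram (a joint): height of the sliding ram (0.35 to 0.65 kg, 1 N friction) in m: 0 in its first notch (the start), 0.022 in the next, then 0.044; end of travel 0.060. Let go between notches it falls back. The sprung brass pawl rides over each tooth with about 1 N and snaps in 1 to 3 mm above notch height: lift to about 0.028, then let it sink back to 0.022. It cannot be released downwards
- ram_knob (a point): centre of the red knob on top of the ram's housing, an upright fluted cylinder 24 mm in diameter and 26 mm high, on the punch axis; 132 mm above the bench in the first notch; moves with the ram; axes as the press
- punch_tip (a point): lowest point of the steel punch (18 mm thick, round end), 6 mm above the base plate in the first notch, 28 mm in the next; moves with the ram. On the same axis above it, from 32 to 90 mm over this point, stands the round green housing, 30 mm in diameter, with the knob on top; an arm 24 mm wide and 26 mm high runs back from it to the column
- pawl_tip (a point): tip of the brass pawl, on the -y side of the column; moves with the ram and swings away from the column as it rides over a tooth
- steel_block: loose plain square steel block 50 x 50 x 16 mm, 0.25 to 0.37 kg; origin is the centre of its underside, z up, x and y along its sides
- oil_bottle: bystander: small cream bottle with a red spout, 39 mm in diameter, 98 mm high, standing; origin at the centre of its underside
- loupe: bystander: black eyepiece loupe, 39 mm in diameter, 28 mm high, standing; origin at the centre of its underside
- flux_dish: bystander: small white glazed dish, 60 mm in diameter, 26 mm high; origin at the centre of its underside
Not all that is in view belongs to the job. There is more than one size of the steel_block; the one meant has the size given above.

How it is judged:
By the outcome, as a careful person would: the job done as asked, in the order asked, and still so for the second after the job is handed in, with the robot touching nothing.
It also fails if it takes over 61 s, if anything falls off the work surface, if the arm or the gripper's body presses on something with over 40 N, if the wrist force passes 120 N, or if a joint passes its speed limit or range.

## Robot

A 7-joint arm with a two-finger parallel gripper is mounted at the origin on a cart in front of the work surface, level with it; the furniture and walls round the work are solid. World frame = base frame: x ahead of the robot, y to its left, z up, the work surface at z = 0. Lengths are in m, angles in rad, forces in N, time in s.
With the tool pointing down it reaches from about 0.425 to 0.875 m from the base axis. Payload 8.4 kg.
Tool frame: the origin (TCP) lies between the finger pads; the fingertips stand 8 mm ahead of it and the grasp point (between the pads) lies 11 mm behind it; z points along the fingers, y is the line along which they close (so a half turn about z gives the same grasp; the last joint's range is limited). The gripper opens to 85 mm and grips with 20 to 120 N. Pads are 22 mm wide; open, the fingers measure 114 mm over their backs; the gripper's body (76 mm by 85 mm) begins 54 mm behind the grasp point. The pads swing forward as they close: fully open they stand 13 mm farther back than shut.
Start: joints at [-1.434, 0.333, 0.04, 1.465, -0.013, 1.343, -0.059], TCP at [0.152, 0.632, 0.239] pointing down, gripper open.
Joint ranges: [-2.58, 2.58], [-0.38, 2.09], [-1.3, 1.39], [0.25, 2.4], [-1.5, 4.64], [0.08, 2.09], [-2.65, 2.65]. Speed limits (rad/s): [2.22, 2.22, 2.79, 2.79, 3.14, 3.14, 3.14].

## Interface

Orientations are given as a unit quaternion [x, y, z, w].
In Python, from workcell import sensors, capture, calibration, ticket gives the robot as it stands. The module is installed in compiled form; this text tells all that it offers.
- The arm moves only by the tool carry_out, never from a script. Its argument "targets" is a list of rows, each an object with "slide": the shift along the tool's x, y, z as a fraction of full scale, a list of three; "delta_rot": the turn, a rotation vector about the tool's x, y, z as a fraction of full scale, a list of three; "jaw": the closure, from -1 (fully open) to 1 (shut). A call has 1 to 5 rows; each row is the pose to reach, as a shift and turn from the pose commanded when the call began, along the tool's axes at that moment; what a row does not reach only later rows make up. Full scale, the value 1, is 0.4 m for a shift and 45 degrees for a turn. A row lasts 1/10 s, in which the tool goes at most 50 mm and 8.59 degrees, less where a joint would pass 70% of its speed; a pose out of reach is approached as far as the arm can. A call with a number of a shift or a turn outside -1 to 1 is refused whole. A call with a gripper value outside its range is refused whole. The fingers move at their own pace and stop on an object; the grip force is fixed at half the most. Time passes only in rows, so rows that repeat a pose let the fingers close. It gives the time, the measured TCP pose, the force, the opening and the grip force at its end, in the units of the state.
- sensors.observe(): the state, without advancing time (a new reading comes with each control period).
- capture(name): name is "side" or "top"; returns the picture (400x640x3 uint8, red, green, blue); there is no depth.
- calibration(name): a dict with "fx", "fy", "cx", "cy" (pixels), "rvec" (rotation vector, rad) and "tvec" (3), from world to camera coordinates, as OpenCV has them. Camera axes: x right, y down, z forward; pixel columns grow to the right and rows downward; lengths in m; the calibration is good to about 2 mm. A picture is of the moment at which its call begins. calibration takes no time and is no camera call.
- ticket.finish_job(): hands the job in; it is judged then, once.
The state is a dict: "t": time; "joint_pos": joint angles; "dq": joint speeds; "joint_torque": joint torques, N m; "tool_pos": TCP position; "orientation": TCP orientation; "force": force on the tool from outside, world axes, zero at the start; "ft_torque": the same for the moment, N m; "width": finger opening in m; "grip_force": force on a finger pad.
Only numpy, scipy, OpenCV 4.12 (cv2) and the standard library are available. Lean on these libraries where they do the work, as an engineer would, in place of code of your own. Each camera call takes 0.05 s, during which the arm holds its last target. There are 200 camera calls.

## Working session

There is one attempt and no reset: what is moved stays moved. The work goes in short steps, Python scripts to look and compute and a tool call to move; the robot and the scene stay as the last step left them, time stands still between calls to the robot, and variables do not carry over. Pictures are saved under pics/ and viewed, at most 10 in all, crops included, and the job is handed in when it is done.

Besides the shell and the picture viewer there is one more tool, called after "Call:" as name([rows], argument=value, ...), one row to a line, values as JSON. carry_out: Moves the arm, as the interface text tells. Its arguments: {"type":"object","properties":{"targets":{"type":"array","items":{"type":"object","properties":{"slide":{"type":"array","items":{"type":"number"}},"delta_rot":{"type":"array","items":{"type":"number"}},"jaw":{"type":"number"}}}}},"required":["targets"]}

```bash
mkdir -p pics
cat > h.py <<'E'
import numpy as np, cv2
from workcell import sensors, capture, calibration, ticket
def shot(n,fn):
    im=capture(n); cv2.imwrite('pics/'+fn,im[:,:,::-1]); return im
def cam(n):
    c=calibration(n); K=np.array([[c['fx'],0,c['cx']],[0,c['fy'],c['cy']],[0,0,1.]])
    R=cv2.Rodrigues(np.array(c['rvec'],float))[0]; return K,R,np.array(c['tvec'],float).ravel()
def ray(n,uv):
    K,R,t=cam(n); d=R.T@np.linalg.solve(K,[uv[0],uv[1],1]); return -R.T@t,d
def onz(n,uv,z):
    o,d=ray(n,uv); return o+d*(z-o[2])/d[2]
def proj(n,p):
    K,R,t=cam(n); q=K@(R@np.array(p)+t); return q[:2]/q[2]
def two(uv1,uv2):
    o1,d1=ray('side',uv1);o2,d2=ray('top',uv2)
    s=np.linalg.lstsq(np.stack([d1,-d2],1),o2-o1,rcond=None)[0]
    a,b=o1+s[0]*d1,o2+s[1]*d2; return (a+b)/2,np.linalg.norm(a-b)
E
python3 - <<'E'
from h import *
np.set_printoptions(precision=4,suppress=True)
a=shot('side','s0.png');b=shot('top','t0.png')
for n in('side','top'):
    K,R,t=cam(n);print(n,K[0,0],'pos',-R.T@t,'fwd',R[2])
s=sensors.observe();print(s['t'],s['tool_pos'],s['orientation'],s['force'],s['width'])
E
```

```text
side 387.06134116599594 pos [0.3754 0.5479 0.6773] fwd [ 0.3419 -0.701  -0.6259]
top 447.13383030825827 pos [ 0.5136 -0.0709  1.0989] fwd [ 0.155  -0.0122 -0.9878]
0.1 [0.1518 0.6316 0.2385] [ 0.1176  0.9931 -0.0007 -0.    ] [0.1617 0.3681 0.2119] 0.08539157779443252
```

View pics/s0.png

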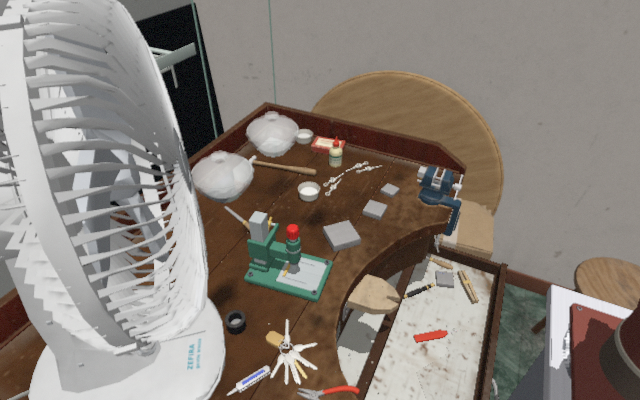

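View pics/t0.png

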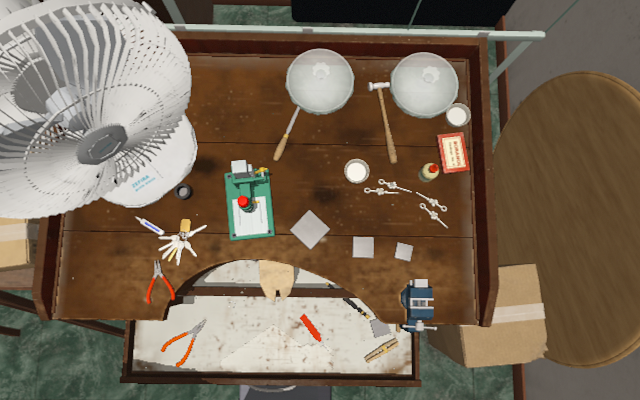

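The side view shows the press at about (290,265) with its red knob at (293,231). The grey blocks are at (341,235), (374,209) and (390,189), the dish at (309,190), the bottle at (336,153) and the loupe at (235,321). In the top view the press is at (250,205) with the knob at (243,203). The block candidates there are (310,229) large, (363,247) medium, (404,252) small, and a grey piece in the drawer at (380,327). The loupe is at (184,191), the dish at (357,171), the bottle at (429,172).

Run:
```python
from h import *
np.set_printoptions(precision=4,suppress=True)
b=cv2.imread('pics/t0.png');a=cv2.imread('pics/s0.png')
hsv=cv2.cvtColor(b,cv2.COLOR_BGR2HSV)
m=((hsv[...,1]<50)&(hsv[...,2]>90)).astype(np.uint8)
for seed in[(310,229),(363,247),(404,252),(380,327)]:
    r=cv2.connectedComponentsWithStats(m); l=r[1][seed[1],seed[0]]
    c=max(cv2.findContours((r[1]==l).astype(np.uint8),0,1)[0],key=len)
    box=cv2.boxPoints(cv2.minAreaRect(c))
    for z in(.016,):
        P=np.array([onz('top',p,z) for p in box]); print(seed,r[2][l][4],P.mean(0),np.linalg.norm(np.diff(P,axis=0),axis=1),np.degrees(np.arctan2(*(P[1]-P[0])[[1,0]]))%90)
# knob
for n,im,s in(('top',b,(243,203)),('side',a,(293,231))):
    h=cv2.cvtColor(im,cv2.COLOR_BGR2HSV); k=(((h[...,0]<8)|(h[...,0]>172))&(h[...,1]>150)&(h[...,2]>90)).astype(np.uint8)
    r=cv2.connectedComponentsWithStats(k);l=r[1][s[1],s[0]];print(n,l,r[2][l],r[3][l])
    # green
    g=((h[...,0]>65)&(h[...,0]<95)&(h[...,1]>90)).astype(np.uint8)
    r=cv2.connectedComponentsWithStats(g);i=1+np.argmax(r[2][1:,4]);print('green',r[2][i])
    if n=='top':
        c=max(cv2.findContours((r[1]==i).astype(np.uint8),0,1)[0],key=len);box=cv2.boxPoints(cv2.minAreaRect(c));print(box,[onz('top',p,.015) for p in box])
t=cv2.resize(b[150:270,210:430],None,fx=3.6,fy=3.6,interpolation=cv2.INTER_CUBIC);cv2.imwrite('pics/t0c.png',t)
t=cv2.resize(a[175:310,230:410],None,fx=4.4,fy=4.4,interpolation=cv2.INTER_CUBIC);cv2.imwrite('pics/s0c.png',t)
```

```text
(310, 229) 841 [ 0.6111 -0.0813  0.016 ] [0.0706 0.0707 0.0701] 48.097502550832495
(363, 247) 444 [ 0.5712 -0.2102  0.016 ] [0.051  0.0506 0.0506] 0.8516583067397221
(404, 252) 264 [ 0.5608 -0.3087  0.016 ] [0.0387 0.041  0.0387] 73.88125046828299
(380, 327) 17280 [0.3649 0.0022 0.016 ] [0.1719 0.6554 0.173 ] 3.751236086880079
top 7 [238 196  11  12 104] [242.9038 201.2212]
green [ 225  170   50   71 1457]
[[223.5082 172.5902]
 [268.5    168.5   ]
 [274.6639 236.3033]
 [229.6721 240.3934]] [array([0.7481, 0.1329, 0.015 ]), array([0.7603, 0.0222, 0.015 ]), array([0.5927, 0.0025, 0.015 ]), array([0.5812, 0.1107, 0.015 ])]
side 6 [286 224  14  16 184] [292.1848 231.3424]
green [ 245  224   87   78 2229]
```

View pics/t0c.png

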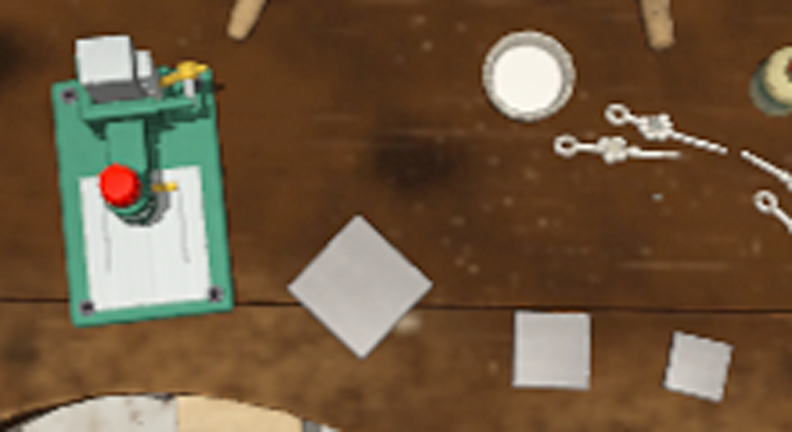

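View pics/s0c.png

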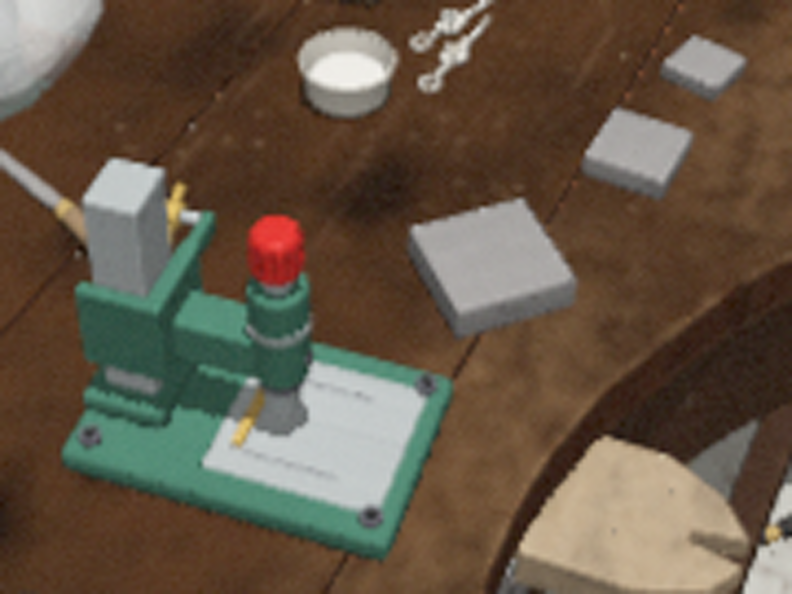

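The top crop shows the press with its column at the back (+x) and its white table facing the robot. The 70 mm plate is at (310,229), the 50 mm block at (363,247) and the 40 mm block at (404,252). By measured size (50.6 mm) the right block is the one at (363,247). The side crop shows the knob at crop (275,250), the brass ledge at (247,415), and the punch down over the table.

Run:
```python
from h import *
np.set_printoptions(precision=4,suppress=True)
print(two((292.18,231.34),(242.9,201.22)))
c=np.array([.6706,.0671]);y=np.radians(7.1);u=np.array([np.cos(y),np.sin(y)]);v=np.array([-u[1],u[0]])
k=c-.012*u; print('knob pred',k, proj('top',[*k,.132]),proj('side',[*k,.132]),'seat',c-.025*u)
# table corner checks via side view (crop px -> img)
b=cv2.imread('pics/s0.png');h=cv2.cvtColor(b,cv2.COLOR_BGR2HSV)
for p in [(450,382),(382,552),(66,458)]:
    q=(230+p[0]/4.4,175+p[1]/4.4);P=onz('side',q,.015);print('side corner',P,'rel',(P[:2]-c)@u,(P[:2]-c)@v)
# block in side view
m=((h[...,1]<60)&(h[...,2]>115)).astype(np.uint8);r=cv2.connectedComponentsWithStats(m);l=r[1][208,374];print(r[2][l],onz('side',r[3][l],.016))
from scipy.spatial.transform import Rotation as Ro
s=sensors.observe();print(Ro.from_quat(s['orientation']).as_matrix())
```

```text
(array([0.66  , 0.0662, 0.1301]), np.float64(0.00019798607503035512))
knob pred [0.6587 0.0656] [242.9991 201.6482] [292.9137 230.6916] seat [0.6458 0.064 ]
side corner [0.593  0.0098 0.015 ] rel -0.08410995596138579 -0.04726842453215117
side corner [0.579  0.1174 0.015 ] rel -0.08471450335150311 0.06125427916332456
side corner [0.7401 0.1371 0.015 ] rel 0.07764466321705192 0.06088017062348136
[363 200  24  17 262] [ 0.5692 -0.2073  0.016 ]
[[-0.9723  0.2336 -0.0002]
 [ 0.2336  0.9723 -0.0014]
 [-0.0001 -0.0014 -1.    ]]
```

Call:
carry_out([
  {"slide": [-0.104, -0.072, 0], "delta_rot": [0, 0, 0], "jaw": -1},
  {"slide": [-0.208, -0.144, 0], "delta_rot": [0, 0, 0], "jaw": -1},
  {"slide": [-0.312, -0.216, 0], "delta_rot": [0, 0, 0], "jaw": -1},
  {"slide": [-0.416, -0.288, 0], "delta_rot": [0, 0, 0], "jaw": -1},
  {"slide": [-0.52, -0.36, 0], "delta_rot": [0, 0, 0], "jaw": -1},
])

```text
t: 0.6
tool_pos: [0.3194, 0.4437, 0.2391]
orientation: [0.118, 0.993, -0.0, -0.0]
force: [0.3, 0.6, 1.0]
width: 0.0854
grip_force: 0.0
```

Call:
carry_out([
  {"slide": [-0.104, -0.072, 0], "delta_rot": [0, 0, 0], "jaw": -1},
  {"slide": [-0.208, -0.144, 0], "delta_rot": [0, 0, 0], "jaw": -1},
  {"slide": [-0.312, -0.216, 0], "delta_rot": [0, 0, 0], "jaw": -1},
  {"slide": [-0.416, -0.288, 0], "delta_rot": [0, 0, 0], "jaw": -1},
  {"slide": [-0.52, -0.36, 0], "delta_rot": [0, 0, 0], "jaw": -1},
])

```text
t: 1.1
tool_pos: [0.4859, 0.2574, 0.2393]
orientation: [0.118, 0.993, 0.0, -0.0]
force: [1.1, 1.0, -0.6]
width: 0.0852
grip_force: 0.0
```

Call:
carry_out([
  {"slide": [-0.1, -0.07, 0], "delta_rot": [0, 0, -0.1], "jaw": -1},
  {"slide": [-0.2, -0.14, 0], "delta_rot": [0, 0, -0.2], "jaw": -1},
  {"slide": [-0.3, -0.21, 0], "delta_rot": [0, 0, -0.3], "jaw": -1},
  {"slide": [-0.4, -0.28, 0], "delta_rot": [0, 0, -0.4], "jaw": -1},
  {"slide": [-0.5, -0.35, 0], "delta_rot": [0, 0, -0.458], "jaw": -1},
])

```text
t: 1.6
tool_pos: [0.6477, 0.0749, 0.239]
orientation: [-0.064, 0.998, 0.0, -0.0]
force: [0.0, 0.2, -0.3]
width: 0.0852
grip_force: 0.0
```

```bash
cat > go.py <<'E'
from h import *
import sys
from scipy.spatial.transform import Rotation as Ro
def st(tgt=None,yaw=None):
    np.set_printoptions(precision=4,suppress=True)
    s=sensors.observe();R=Ro.from_quat(s['orientation']).as_matrix();p=np.array(s['tool_pos'])
    print('t',s['t'],'p',p,'yawY',np.degrees(np.arctan2(R[1,1],R[0,1])),'zax',R[:,2],'F',np.array(s['force']),'w',s['width'],'g',s['grip_force'])
    print('q',np.array(s['joint_pos']))
    if tgt is not None: print('slide',R.T@(np.array(tgt)-p)/.4)
    return s,R,p
E
python3 - <<'E'
from go import *
st([.659,.066,.125])
E
```

```text
t 1.6 p [0.6477 0.0749 0.239 ] yawY 97.30351400257898 zax [-0.0004  0.     -1.    ] F [ 0.0389  0.2417 -0.3299] w 0.08524400862100484 g 0.0
q [-0.5481  0.3591  0.481   1.4788 -0.1677  1.345   1.6426]
slide [-0.0252 -0.0256  0.285 ]
```

Call:
carry_out([
  {"slide": [-0.025, -0.026, 0.05], "jaw": -1},
  {"slide": [-0.025, -0.026, 0.13], "jaw": -1},
  {"slide": [-0.025, -0.026, 0.2], "jaw": -1},
  {"slide": [-0.025, -0.026, 0.27], "jaw": -1},
  {"slide": [-0.025, -0.026, 0.28], "jaw": -1},
])

```text
invalid input at $.targets[0]: expected keys slide, delta_rot, jaw
```

Run:
```python
from go import *
st([.659,.066,.125])
a=shot('side','s1.png');b=shot('top','t1.png')
z=np.hstack([cv2.resize(a[150:320,220:360],(480,583)),cv2.resize(b[130:250,200:300],(320,384)).copy() if 0 else cv2.resize(b[130:276,200:280],(320,583))])[:,:,::-1]
cv2.imwrite('pics/c1.png',z)
```

```text
t 1.6 p [0.6477 0.0749 0.239 ] yawY 97.30351400257898 zax [-0.0004  0.     -1.    ] F [ 0.0389  0.2417 -0.3299] w 0.08524400862100484 g 0.0
q [-0.5481  0.3591  0.481   1.4788 -0.1677  1.345   1.6426]
slide [-0.0252 -0.0256  0.285 ]
```

View pics/c1.png

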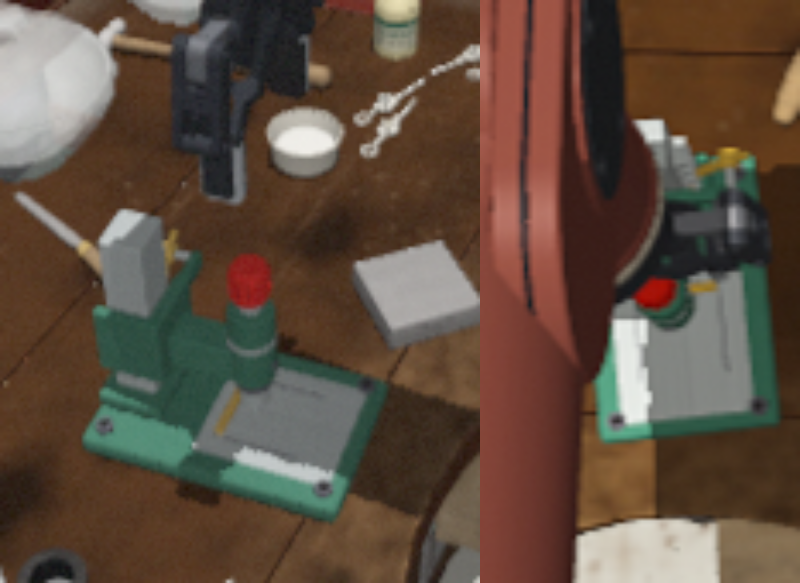

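The move was refused because `delta_rot` was missing. The picture shows the gripper still well above the press, with its fingers on the two sides of the knob axis (knob at crop 250,280). I'll send the move again with that key.

Call:
carry_out([
  {"slide": [-0.025, -0.026, 0.05], "delta_rot": [0, 0, 0], "jaw": -1},
  {"slide": [-0.025, -0.026, 0.13], "delta_rot": [0, 0, 0], "jaw": -1},
  {"slide": [-0.025, -0.026, 0.2], "delta_rot": [0, 0, 0], "jaw": -1},
  {"slide": [-0.025, -0.026, 0.27], "delta_rot": [0, 0, 0], "jaw": -1},
  {"slide": [-0.025, -0.026, 0.28], "delta_rot": [0, 0, 0], "jaw": -1},
])

```text
t: 2.2
tool_pos: [0.6556, 0.0673, 0.1233]
orientation: [-0.062, 0.998, -0.0, -0.003]
force: [0.2, 0.0, -0.1]
width: 0.0855
grip_force: 0.0
```

Run:
```python
from go import *
st([.659,.066,.125])
a=shot('side','s2.png')
z=cv2.resize(a[150:320,220:390],None,fx=3.4,fy=3.4,interpolation=cv2.INTER_CUBIC)[:,:,::-1]
cv2.imwrite('pics/c2.png',z)
```

```text
t 2.2 p [0.6556 0.0673 0.1233] yawY 97.1042758725172 zax [-0.0064 -0.0014 -1.    ] F [ 0.1746  0.0044 -0.0822] w 0.08554978280577337 g 0.0
q [-0.514   0.4622  0.4578  1.5892 -0.2171  1.1477  1.6878]
slide [-0.0081 -0.0042 -0.0044]
```

View pics/c2.png

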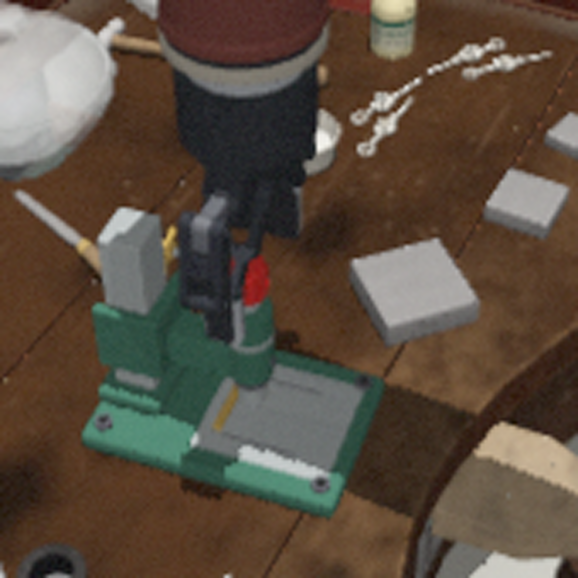

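The gripper straddles the knob, with the near finger at crop (215,285) and the knob at (255,280). Nothing is touching yet. I'll let the pose settle and then close.

Call:
carry_out([
  {"slide": [0, 0, 0], "delta_rot": [0, 0, 0], "jaw": -1},
  {"slide": [0, 0, 0], "delta_rot": [0, 0, 0], "jaw": -1},
])

```text
t: 2.45
tool_pos: [0.659, 0.0673, 0.1292]
orientation: [-0.062, 0.998, 0.0, 0.001]
force: [0.1, 0.8, 0.5]
width: 0.0857
grip_force: 0.0
```

Run:
```python
from go import *
st([.659,.066,.126])
```

```text
t 2.45 p [0.659  0.0673 0.1292] yawY 97.09444967680257 zax [ 0.0024  0.0004 -1.    ] F [0.081  0.7672 0.4559] w 0.08565268596254608 g 0.0
q [-0.5142  0.4574  0.4596  1.583  -0.2166  1.1495  1.6875]
slide [ 0.0005 -0.0033  0.0079]
```

Call:
carry_out([
  {"slide": [0, -0.003, 0.005], "delta_rot": [0, 0, 0], "jaw": 1},
  {"slide": [0, -0.003, 0.005], "delta_rot": [0, 0, 0], "jaw": 1},
  {"slide": [0, -0.003, 0.005], "delta_rot": [0, 0, 0], "jaw": 1},
  {"slide": [0, -0.003, 0.005], "delta_rot": [0, 0, 0], "jaw": 1},
  {"slide": [0, -0.003, 0.005], "delta_rot": [0, 0, 0], "jaw": 1},
])

```text
t: 2.95
tool_pos: [0.6581, 0.0678, 0.1259]
orientation: [-0.063, 0.998, 0.001, -0.0]
force: [-3.3, 3.4, 4.6]
width: 0.0219
grip_force: 58.5
```

Call:
carry_out([
  {"slide": [0, 0, 0], "delta_rot": [0, 0, 0], "jaw": 1},
  {"slide": [0, 0, 0], "delta_rot": [0, 0, 0], "jaw": 1},
  {"slide": [0, 0, 0], "delta_rot": [0, 0, 0], "jaw": 1},
])

```text
t: 3.25
tool_pos: [0.6581, 0.0679, 0.1258]
orientation: [-0.063, 0.998, 0.001, -0.0]
force: [-2.9, 5.6, 4.3]
width: 0.0224
grip_force: 58.6
```

Run:
```python
from go import *
st([.659,.066,.126])
```

```text
t 3.25 p [0.6581 0.0679 0.1258] yawY 97.17945430562848 zax [-0.0001  0.0019 -1.    ] F [-2.9057  5.5893  4.3016] w 0.02241651116627779 g 58.584569573868066
q [-0.5128  0.4602  0.4576  1.5863 -0.2192  1.1461  1.6904]
slide [-0.0018 -0.0049 -0.0005]
```

Call:
carry_out([
  {"slide": [0, 0, -0.012], "delta_rot": [0, 0, 0], "jaw": 1},
  {"slide": [0, 0, -0.025], "delta_rot": [0, 0, 0], "jaw": 1},
  {"slide": [0, 0, -0.037], "delta_rot": [0, 0, 0], "jaw": 1},
  {"slide": [0, 0, -0.05], "delta_rot": [0, 0, 0], "jaw": 1},
  {"slide": [0, 0, -0.05], "delta_rot": [0, 0, 0], "jaw": 1},
])

```text
t: 3.75
tool_pos: [0.658, 0.0679, 0.1453]
orientation: [-0.063, 0.998, 0.001, -0.0]
force: [0.4, 5.1, -2.7]
width: 0.022
grip_force: 59.2
```

Call:
carry_out([
  {"slide": [0, 0, -0.01], "delta_rot": [0, 0, 0], "jaw": 1},
  {"slide": [0, 0, -0.02], "delta_rot": [0, 0, 0], "jaw": 1},
  {"slide": [0, 0, -0.02], "delta_rot": [0, 0, 0], "jaw": 1},
])

```text
t: 4.05
tool_pos: [0.6581, 0.0679, 0.1532]
orientation: [-0.063, 0.998, 0.001, -0.0]
force: [0.9, 4.4, -2.9]
width: 0.0218
grip_force: 59.3
```

Run:
```python
from go import *
st()
a=shot('side','s3.png');
z=cv2.resize(a[200:310,235:345],None,fx=4,fy=4,interpolation=cv2.INTER_CUBIC)[:,:,::-1]
z0=cv2.resize(cv2.imread('pics/s0.png')[200:310,235:345],None,fx=3.2,fy=4,interpolation=cv2.INTER_CUBIC)
cv2.imwrite('pics/c3.png',np.hstack([z,z0]))
```

```text
t 4.05 p [0.6581 0.0679 0.1532] yawY 97.18721222910276 zax [-0.0003  0.0016 -1.    ] F [ 0.9054  4.3754 -2.9021] w 0.02178324646074696 g 59.325847250875086
q [-0.5184  0.4367  0.4651  1.5589 -0.2071  1.1951  1.6815]
```

View pics/c3.png

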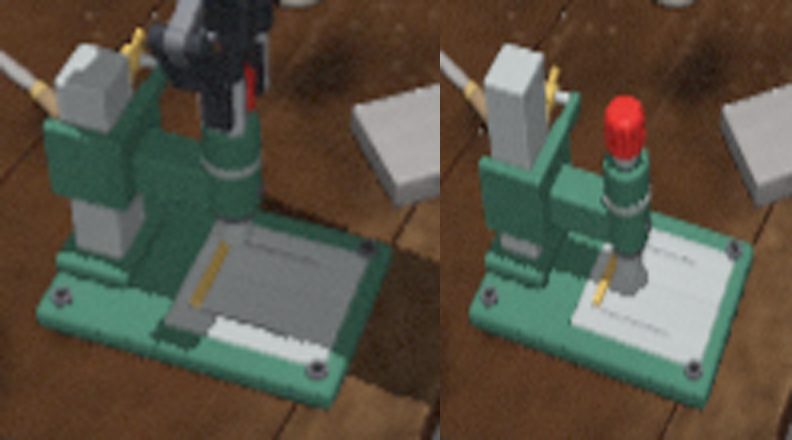

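Call:
carry_out([
  {"slide": [0, 0, 0.006], "delta_rot": [0, 0, 0], "jaw": 1},
  {"slide": [0, 0, 0.012], "delta_rot": [0, 0, 0], "jaw": 1},
  {"slide": [0, 0, 0.015], "delta_rot": [0, 0, 0], "jaw": 1},
  {"slide": [0, 0, 0.015], "delta_rot": [0, 0, 0], "jaw": 1},
])

```text
t: 4.5
tool_pos: [0.658, 0.0678, 0.1479]
orientation: [-0.063, 0.998, 0.001, -0.0]
force: [-2.3, 6.7, 3.9]
width: 0.0222
grip_force: 60.2
```

The left crop shows the ram risen: more column is visible at (105,225) and the punch is clear of the table. After sinking back, the tool stopped at +22.1 mm with the load off it, so the pawl is holding. I'll release and rise.

Call:
carry_out([
  {"slide": [0, 0, 0], "delta_rot": [0, 0, 0], "jaw": -1},
  {"slide": [0, 0, 0], "delta_rot": [0, 0, 0], "jaw": -1},
  {"slide": [0, 0, 0], "delta_rot": [0, 0, 0], "jaw": -1},
  {"slide": [0, 0, -0.1], "delta_rot": [0, 0, 0], "jaw": -1},
  {"slide": [0, 0, -0.2], "delta_rot": [0, 0, 0], "jaw": -1},
])

```text
t: 5.0
tool_pos: [0.6573, 0.0655, 0.2271]
orientation: [-0.062, 0.998, -0.001, -0.001]
force: [2.1, -0.0, 0.4]
width: 0.0851
grip_force: 0.0
```

Run:
```python
from go import *
a=shot('side','s4.png')
h=cv2.cvtColor(a,cv2.COLOR_RGB2HSV);k=(((h[...,0]<8)|(h[...,0]>172))&(h[...,1]>150)&(h[...,2]>60)).astype(np.uint8)
r=cv2.connectedComponentsWithStats(k[190:250,270:320]);print([(x,y+[270,190]) for x,y in zip(r[2],r[3]) if x[4]>20])
for z in(.132,.154,.176):print(proj('side',[.6585,.067,z]))
# tilted grasp 30deg: target at block
s,R,p=st([.57,-.209,.2])
```

```text
[(array([   0,    0,   50,   60, 2814], dtype=int32), array([294.67199716, 219.25550817])), (array([ 15,  25,  14,  17, 186], dtype=int32), array([291.89784946, 223.19892473]))]
[292.66517036 231.15552888]
[292.32508308 223.12647186]
[291.97246816 214.80165201]
t 5.05 p [0.6605 0.0654 0.2357] yawY 97.0448117766629 zax [ 0.0077  0.001  -1.    ] F [ 0.6743 -0.7514  6.7251] w 0.08531899146559052 g 0.0
q [-0.5277  0.3807  0.4851  1.4598 -0.1796  1.3373  1.6618]
slide [ 0.3094 -0.6531  0.0868]
```

The side view shows the knob at (292,223), which is where a height of 154 mm would project, so the ram hangs in the next notch. Now the 50 mm block.

Call:
carry_out([
  {"slide": [0.06, -0.1, 0], "delta_rot": [0, 0, 0.05], "jaw": -1},
  {"slide": [0.11, -0.22, 0], "delta_rot": [0, 0, 0.1], "jaw": -1},
  {"slide": [0.17, -0.33, 0.02], "delta_rot": [0, 0, 0.138], "jaw": -1},
  {"slide": [0.22, -0.44, 0.04], "delta_rot": [0, 0, 0.138], "jaw": -1},
  {"slide": [0.27, -0.55, 0.06], "delta_rot": [0, 0, 0.138], "jaw": -1},
])

```text
t: 5.55
tool_pos: [0.5775, -0.167, 0.2034]
orientation: [-0.008, 1.0, -0.0, 0.0]
force: [1.5, -0.5, -0.1]
width: 0.085
grip_force: 0.0
```

Call:
carry_out([
  {"slide": [0.027, -0.1, 0.02], "delta_rot": [0, -0.18, 0], "jaw": -1},
  {"slide": [0.027, -0.1, 0.02], "delta_rot": [0, -0.36, 0], "jaw": -1},
  {"slide": [0.027, -0.1, 0.02], "delta_rot": [0, -0.54, 0], "jaw": -1},
  {"slide": [0.027, -0.1, 0.02], "delta_rot": [0, -0.72, 0], "jaw": -1},
  {"slide": [0.027, -0.1, 0.02], "delta_rot": [0, -0.889, 0], "jaw": -1},
])

```text
t: 6.05
tool_pos: [0.5675, -0.2065, 0.1962]
orientation: [-0.006, 0.939, 0.002, 0.345]
force: [2.1, 2.9, 1.2]
width: 0.0853
grip_force: 0.0
```

Call:
carry_out([
  {"slide": [0, 0, 0], "delta_rot": [0, 0, 0], "jaw": -1},
  {"slide": [0, 0, 0], "delta_rot": [0, 0, 0], "jaw": -1},
])

```text
t: 6.25
tool_pos: [0.5678, -0.2051, 0.1955]
orientation: [-0.007, 0.94, 0.003, 0.341]
force: [0.7, 0.2, 0.9]
width: 0.0852
grip_force: 0.0
```

Run:
```python
from go import *
s,R,p=st([.570,-.209,.06]);print(R)
b=shot('top','t5.png')
m=(cv2.cvtColor(b,cv2.COLOR_RGB2HSV)); m=((m[...,1]<50)&(m[...,2]>90)).astype(np.uint8)
r=cv2.connectedComponentsWithStats(m);print(r[2][r[1][247,363]])
```

```text
t 6.25 p [ 0.5678 -0.2051  0.1955] yawY 90.8433161024579 zax [ 0.6418  0.0105 -0.7668] F [0.7136 0.2029 0.9013] w 0.08522757547542213 g 0.0
q [-0.2785 -0.131   0.6885  2.2177 -0.4943  0.4315  2.407 ]
slide [ 0.2134 -0.0103  0.2632]
[[-0.7668 -0.0147  0.6418]
 [-0.0104  0.9999  0.0105]
 [-0.6418  0.0014 -0.7668]]
[348 236  26  22 457]
```

Call:
carry_out([
  {"slide": [0.05, -0.01, 0.05], "delta_rot": [0, 0.11, 0], "jaw": -1},
  {"slide": [0.13, -0.01, 0.13], "delta_rot": [0, 0.222, 0], "jaw": -1},
  {"slide": [0.2, -0.01, 0.2], "delta_rot": [0, 0.222, 0], "jaw": -1},
  {"slide": [0.2, -0.01, 0.208], "delta_rot": [0, 0.222, 0], "jaw": -1},
  {"slide": [0.2, -0.01, 0.208], "delta_rot": [0, 0.222, 0], "jaw": -1},
])

```text
t: 6.8
tool_pos: [0.5615, -0.2091, 0.0791]
orientation: [-0.008, 0.966, 0.002, 0.257]
force: [0.8, 0.5, 0.9]
width: 0.0853
grip_force: 0.0
```

Run:
```python
from go import *
s,R,p=st([.5595,-.209,.016]);print(R)
```

```text
t 6.8 p [ 0.5615 -0.2091  0.0791] yawY 90.9654617141471 zax [ 0.4971  0.0077 -0.8677] F [0.8373 0.5198 0.8685] w 0.08529811770593433 g 0.0
q [-0.1685  0.1508  0.6112  2.2012 -0.7543  0.4398  2.6352]
slide [0.0828 0.0004 0.1345]
[[-0.8675 -0.0168  0.4971]
 [-0.015   0.9999  0.0077]
 [-0.4972 -0.0007 -0.8677]]
```

Joint 7 is at 2.635 and its limit is 2.65. I'll back up and use the half-turn grasp to get clear of the limit.

Call:
carry_out([
  {"slide": [-0.062, 0, -0.108], "delta_rot": [0, 0, -0.19], "jaw": -1},
  {"slide": [-0.062, 0, -0.108], "delta_rot": [0, 0, -0.19], "jaw": -1},
])

```text
t: 7.0
tool_pos: [0.5634, -0.2118, 0.1356]
orientation: [-0.082, 0.962, -0.02, 0.26]
force: [0.5, -0.3, 0.4]
width: 0.085
grip_force: 0.0
```

Run:
```python
from go import *
s,R,p=st()
```

```text
t 7.0 p [ 0.5634 -0.2118  0.1356] yawY 98.5106719393794 zax [ 0.5042  0.0035 -0.8636] F [ 0.4687 -0.3338  0.4062] w 0.08502929278826286 g 0.0
q [-0.2425  0.0398  0.6691  2.1589 -0.4934  0.5141  2.5404]
```

Call:
carry_out([
  {"slide": [0, 0, 0], "delta_rot": [0, 0, -0.19], "jaw": -1},
  {"slide": [0, 0, 0], "delta_rot": [0, 0, -0.38], "jaw": -1},
  {"slide": [0, 0, 0], "delta_rot": [0, 0, -0.57], "jaw": -1},
  {"slide": [0, 0, 0], "delta_rot": [0, 0, -0.76], "jaw": -1},
  {"slide": [0, 0, 0], "delta_rot": [0, 0, -0.95], "jaw": -1},
])

```text
t: 7.5
tool_pos: [0.5586, -0.2124, 0.1251]
orientation: [-0.178, 0.952, -0.046, 0.245]
force: [0.5, -0.3, -1.2]
width: 0.0855
grip_force: 0.0
```

Call:
carry_out([
  {"slide": [0, 0, 0], "delta_rot": [0, 0, -0.19], "jaw": -1},
  {"slide": [0, 0, 0], "delta_rot": [0, 0, -0.38], "jaw": -1},
  {"slide": [0, 0, 0], "delta_rot": [0, 0, -0.57], "jaw": -1},
  {"slide": [0, 0, 0], "delta_rot": [0, 0, -0.76], "jaw": -1},
  {"slide": [0, 0, 0], "delta_rot": [0, 0, -0.95], "jaw": -1},
])

```text
t: 8.0
tool_pos: [0.5554, -0.2117, 0.1175]
orientation: [-0.31, 0.921, -0.075, 0.223]
force: [0.8, 0.3, -1.0]
width: 0.0852
grip_force: 0.0
```

Call:
carry_out([
  {"slide": [0, 0, 0], "delta_rot": [0, 0, -0.19], "jaw": -1},
  {"slide": [0, 0, 0], "delta_rot": [0, 0, -0.38], "jaw": -1},
  {"slide": [0, 0, 0], "delta_rot": [0, 0, -0.57], "jaw": -1},
  {"slide": [0, 0, 0], "delta_rot": [0, 0, -0.76], "jaw": -1},
  {"slide": [0, 0, 0], "delta_rot": [0, 0, -0.95], "jaw": -1},
])

```text
t: 8.5
tool_pos: [0.5801, -0.2042, 0.0877]
orientation: [-0.599, 0.765, -0.162, 0.172]
force: [0.9, -0.1, 1.3]
width: 0.0854
grip_force: 0.0
```

Call:
carry_out([
  {"slide": [0, 0, 0], "delta_rot": [0, 0, -0.19], "jaw": -1},
  {"slide": [0, 0, 0], "delta_rot": [0, 0, -0.38], "jaw": -1},
  {"slide": [0, 0, 0], "delta_rot": [0, 0, -0.57], "jaw": -1},
  {"slide": [0, 0, 0], "delta_rot": [0, 0, -0.76], "jaw": -1},
  {"slide": [0, 0, 0], "delta_rot": [0, 0, -0.95], "jaw": -1},
])

```text
t: 9.0
tool_pos: [0.5861, -0.1741, 0.0417]
orientation: [0.796, -0.538, 0.26, -0.099]
force: [0.7, -1.1, -0.2]
width: 0.0851
grip_force: 0.0
```

Call:
carry_out([
  {"slide": [0, 0, 0], "delta_rot": [0, 0, 0], "jaw": -1},
  {"slide": [0, 0, 0], "delta_rot": [0, 0, 0], "jaw": -1},
])

```text
t: 9.2
tool_pos: [0.585, -0.1744, 0.0414]
orientation: [0.794, -0.541, 0.258, -0.099]
force: [0.5, -0.5, 1.0]
width: 0.0854
grip_force: 0.0
```

```bash
cat >> go.py <<'E'
def plan(tgt,yaw,tilt):
    """slide/delta_rot to TCP tgt, finger line along -y' of yaw(deg), tool z tilted forward by tilt(deg)"""
    s,R,p=st(tgt)
    y,t=np.radians(yaw),np.radians(tilt)
    u=np.array([np.cos(y),np.sin(y),0]);v=np.array([u[1],-u[0],0])
    z=np.sin(t)*u-np.cos(t)*np.array([0,0,1]);x=np.cross(v,z)
    G=np.stack([x,v,z],1); print('rot',np.degrees(Ro.from_matrix(R.T@G).as_rotvec())/45)
E
python3 - <<'E'
from go import *
plan([.5595,-.209,.07],.85,30)
E
```

```text
t 9.2 p [ 0.585  -0.1744  0.0414] yawY -153.96387407181746 zax [ 0.517  -0.1214 -0.8473] F [ 0.4735 -0.451   1.0036] w 0.08541505435254888 g 0.0
q [ 1.3649  0.5635 -1.3034  2.1941  1.3429  0.53    2.6524]
slide [ 0.0825  0.0545 -0.083 ]
rot [ 0.1285 -0.1222 -1.4949]
```

The half-turn went the wrong way: joint 7 runs into its limit with -z turns. I'll back off along the tool axis and turn +z instead.

Call:
carry_out([
  {"slide": [0, 0, -0.07], "delta_rot": [0, 0, 0.19], "jaw": -1},
  {"slide": [0, 0, -0.14], "delta_rot": [0, 0, 0.38], "jaw": -1},
  {"slide": [0, 0, -0.2], "delta_rot": [0, 0, 0.57], "jaw": -1},
  {"slide": [0, 0, -0.2], "delta_rot": [0, 0, 0.76], "jaw": -1},
  {"slide": [0, 0, -0.2], "delta_rot": [0, 0, 0.95], "jaw": -1},
])

```text
t: 9.7
tool_pos: [0.5481, -0.164, 0.1065]
orientation: [-0.54, 0.795, -0.205, 0.186]
force: [0.3, -0.2, 0.8]
width: 0.0853
grip_force: 0.0
```

Run:
```python
from go import *
plan([.5595,-.209,.15],.85,30)
```

```text
t 9.7 p [ 0.5481 -0.164   0.1065] yawY 156.9274565987594 zax [ 0.5175 -0.1248 -0.8465] F [ 0.3134 -0.2376  0.792 ] w 0.0852882751927068 g 0.0
q [ 1.4949  0.1261 -1.3038  2.2343  0.3956  0.3321  2.6529]
slide [ 0.0872 -0.117  -0.0632]
rot [ 0.0846 -0.1828 -2.4498]
```

```bash
cat >> go.py <<'E'
def vert(tgt):
    s,R,p=st(tgt); a=np.cross(R[:,2],[0,0,-1.]); th=np.arcsin(np.linalg.norm(a)); print('rotV',R.T@(a/np.linalg.norm(a))*np.degrees(th)/45)
E
python3 - <<'E'
from go import *
vert([.62,-.12,.25])
E
```

```text
t 9.7 p [ 0.5481 -0.164   0.1065] yawY 156.9274565987594 zax [ 0.5175 -0.1248 -0.8465] F [ 0.3134 -0.2376  0.792 ] w 0.0852882751927068 g 0.0
q [ 1.4949  0.1261 -1.3038  2.2343  0.3956  0.3321  2.6529]
slide [-0.192  -0.2929 -0.2243]
rotV [-0.7077  0.1004 -0.    ]
```

Call:
carry_out([
  {"slide": [-0.05, -0.08, -0.06], "delta_rot": [-0.15, 0.02, 0], "jaw": -1},
  {"slide": [-0.1, -0.15, -0.12], "delta_rot": [-0.3, 0.04, 0], "jaw": -1},
  {"slide": [-0.15, -0.22, -0.17], "delta_rot": [-0.45, 0.06, 0], "jaw": -1},
  {"slide": [-0.19, -0.29, -0.22], "delta_rot": [-0.6, 0.08, 0], "jaw": -1},
  {"slide": [-0.19, -0.29, -0.22], "delta_rot": [-0.7, 0.1, 0], "jaw": -1},
])

```text
t: 10.2
tool_pos: [0.6202, -0.119, 0.2492]
orientation: [-0.563, 0.826, -0.006, 0.005]
force: [1.0, 0.1, 1.7]
width: 0.0857
grip_force: 0.0
```

Run:
```python
from go import *
vert([.62,-.12,.25])
```

```text
t 10.2 p [ 0.6202 -0.119   0.2492] yawY 158.594974674197 zax [ 0.0148 -0.0046 -0.9999] F [0.9544 0.1342 1.6507] w 0.08570805891373212 g 0.0
q [ 0.9305  0.5105 -1.1383  1.4704  0.4707  1.4407  2.5554]
slide [ 0.0026 -0.0005 -0.002 ]
rotV [-0.0197  0.0015  0.    ]
```

Call:
carry_out([
  {"slide": [0, 0, 0], "delta_rot": [0, 0, 0.19], "jaw": -1},
  {"slide": [0, 0, 0], "delta_rot": [0, 0, 0.38], "jaw": -1},
  {"slide": [0, 0, 0], "delta_rot": [0, 0, 0.57], "jaw": -1},
  {"slide": [0, 0, 0], "delta_rot": [0, 0, 0.76], "jaw": -1},
  {"slide": [0, 0, 0], "delta_rot": [0, 0, 0.95], "jaw": -1},
])

```text
t: 10.7
tool_pos: [0.6188, -0.1191, 0.2456]
orientation: [-0.221, 0.975, -0.004, 0.007]
force: [-0.1, 0.2, -0.0]
width: 0.0853
grip_force: 0.0
```

Run:
```python
from go import *
vert([.62,-.12,.25])
```

```text
t 10.7 p [ 0.6188 -0.1191  0.2456] yawY 115.55303440307333 zax [ 0.0158 -0.0041 -0.9999] F [-0.1248  0.1628 -0.0321] w 0.0853131733297249 g 0.0
q [ 0.8519  0.4439 -0.988   1.4833  0.3781  1.3986  1.8665]
slide [-0.0017 -0.0035 -0.0109]
rotV [-0.0134  0.0158  0.    ]
```

Call:
carry_out([
  {"slide": [0, 0, 0], "delta_rot": [0, 0, 0.18], "jaw": -1},
  {"slide": [0, 0, 0], "delta_rot": [0, 0, 0.36], "jaw": -1},
  {"slide": [0, 0, 0], "delta_rot": [0, 0, 0.55], "jaw": -1},
  {"slide": [0, 0, 0], "delta_rot": [0, 0, 0.73], "jaw": -1},
  {"slide": [0, 0, 0], "delta_rot": [0, 0, 0.91], "jaw": -1},
])

```text
t: 11.2
tool_pos: [0.6188, -0.1191, 0.2457]
orientation: [0.134, 0.991, -0.001, 0.008]
force: [-1.3, 0.9, 0.4]
width: 0.0855
grip_force: 0.0
```

Call:
carry_out([
  {"slide": [0, 0, 0], "delta_rot": [0, 0, 0.18], "jaw": -1},
  {"slide": [0, 0, 0], "delta_rot": [0, 0, 0.36], "jaw": -1},
  {"slide": [0, 0, 0], "delta_rot": [0, 0, 0.55], "jaw": -1},
  {"slide": [0, 0, 0], "delta_rot": [0, 0, 0.73], "jaw": -1},
  {"slide": [0, 0, 0], "delta_rot": [0, 0, 0.91], "jaw": -1},
])

```text
t: 11.7
tool_pos: [0.6189, -0.119, 0.2457]
orientation: [0.472, 0.882, 0.002, 0.008]
force: [0.4, 0.2, 0.2]
width: 0.0851
grip_force: 0.0
```

Call:
carry_out([
  {"slide": [0, 0, 0], "delta_rot": [0, 0, 0.18], "jaw": -1},
  {"slide": [0, 0, 0], "delta_rot": [0, 0, 0.36], "jaw": -1},
  {"slide": [0, 0, 0], "delta_rot": [0, 0, 0.55], "jaw": -1},
  {"slide": [0, 0, 0], "delta_rot": [0, 0, 0.73], "jaw": -1},
  {"slide": [0, 0, 0], "delta_rot": [0, 0, 0.91], "jaw": -1},
])

```text
t: 12.2
tool_pos: [0.6189, -0.1189, 0.2457]
orientation: [0.75, 0.661, 0.005, 0.007]
force: [0.4, 0.2, -0.6]
width: 0.0853
grip_force: 0.0
```

Run:
```python
from go import *
vert([.62,-.12,.25])
```

```text
t 12.2 p [ 0.6189 -0.1189  0.2457] yawY -7.249637616153114 zax [ 0.0163 -0.0044 -0.9999] F [ 0.3636  0.1785 -0.6016] w 0.0853006023571602 g 0.0
q [ 0.6009  0.3412 -0.6168  1.4955  0.2039  1.352  -0.1564]
slide [-0.0024  0.0032 -0.0106]
rotV [0.0213 0.003  0.    ]
```

Joint 7 is now comfortable. Two more turns, then over the block.

Call:
carry_out([
  {"slide": [0, 0, 0], "delta_rot": [0, 0, 0.18], "jaw": -1},
  {"slide": [0, 0, 0], "delta_rot": [0, 0, 0.36], "jaw": -1},
  {"slide": [0, 0, 0], "delta_rot": [0, 0, 0.55], "jaw": -1},
  {"slide": [0, 0, 0], "delta_rot": [0, 0, 0.73], "jaw": -1},
  {"slide": [0, 0, 0], "delta_rot": [0, 0, 0.91], "jaw": -1},
])

```text
t: 12.7
tool_pos: [0.619, -0.1189, 0.2458]
orientation: [0.934, 0.357, 0.007, 0.005]
force: [-0.2, 0.2, 0.6]
width: 0.0852
grip_force: 0.0
```

Call:
carry_out([
  {"slide": [0, 0, 0], "delta_rot": [0, 0, 0.18], "jaw": -1},
  {"slide": [0, 0, 0], "delta_rot": [0, 0, 0.36], "jaw": -1},
  {"slide": [0, 0, 0], "delta_rot": [0, 0, 0.55], "jaw": -1},
  {"slide": [0, 0, 0], "delta_rot": [0, 0, 0.73], "jaw": -1},
  {"slide": [0, 0, 0], "delta_rot": [0, 0, 0.91], "jaw": -1},
])

```text
t: 13.2
tool_pos: [0.619, -0.1188, 0.2458]
orientation: [1.0, 0.008, 0.008, 0.002]
force: [-0.4, -0.5, 0.9]
width: 0.0853
grip_force: 0.0
```

Run:
```python
from go import *
plan([.5595,-.209,.1],.85,30)
```

```text
t 13.2 p [ 0.619  -0.1188  0.2458] yawY -89.13782976282593 zax [ 0.0164 -0.0045 -0.9999] F [-0.4347 -0.4944  0.9475] w 0.08528456356325578 g 0.0
q [ 0.4443  0.3088 -0.4104  1.5038  0.1287  1.3383 -1.5322]
slide [-0.158   0.2214  0.3629]
rot [0.0058 0.6459 0.0019]
```

Call:
carry_out([
  {"slide": [-0.035, 0.05, 0.08], "delta_rot": [0, 0.15, 0], "jaw": -1},
  {"slide": [-0.07, 0.1, 0.16], "delta_rot": [0, 0.3, 0], "jaw": -1},
  {"slide": [-0.105, 0.15, 0.24], "delta_rot": [0, 0.45, 0], "jaw": -1},
  {"slide": [-0.14, 0.2, 0.32], "delta_rot": [0, 0.6, 0], "jaw": -1},
  {"slide": [-0.158, 0.221, 0.363], "delta_rot": [0, 0.646, 0], "jaw": -1},
])

```text
t: 13.7
tool_pos: [0.5567, -0.2127, 0.098]
orientation: [0.966, 0.009, 0.259, 0.001]
force: [0.5, 1.5, 0.6]
width: 0.0855
grip_force: 0.0
```

Call:
carry_out([
  {"slide": [0, 0, 0], "delta_rot": [0, 0, 0], "jaw": -1},
  {"slide": [0, 0, 0], "delta_rot": [0, 0, 0], "jaw": -1},
])

```text
t: 13.9
tool_pos: [0.5599, -0.2105, 0.1]
orientation: [0.966, 0.011, 0.258, -0.0]
force: [-0.6, 1.3, 0.5]
width: 0.0853
grip_force: 0.0
```

Run:
```python
from go import *
plan([.5595,-.209,.02],.85,30)
a=shot('side','s6.png');b=shot('top','t6.png')
z=np.hstack([cv2.resize(a[140:290,300:450],(400,400)),cv2.resize(b[180:300,300:420],(400,400))])[:,:,::-1]
cv2.imwrite('pics/c6.png',z)
```

```text
t 13.9 p [ 0.5599 -0.2105  0.1   ] yawY -88.82714985065816 zax [ 0.499   0.0057 -0.8666] F [-0.5861  1.3071  0.4778] w 0.08532645929339738 g 0.0
q [ 0.8187  0.1305 -0.4321  2.1454 -0.3699  0.42   -0.8419]
slide [-0.1005 -0.0047  0.1729]
rot [0.0022 0.0014 0.0095]
```

View pics/c6.png

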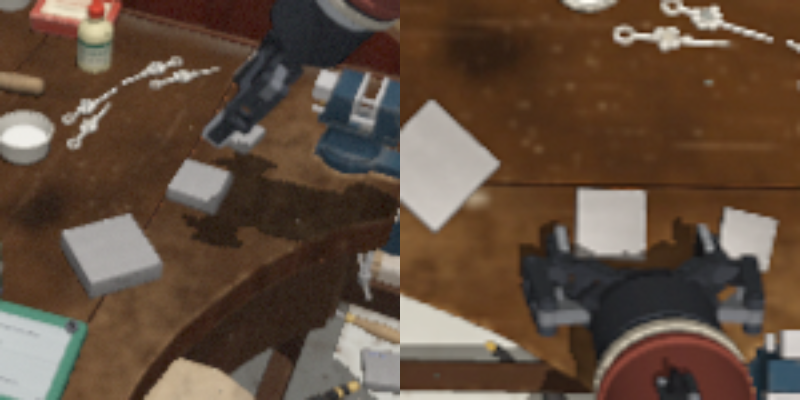

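The right half (top view) shows the fingers straddling the 50 mm block at crop (610,220), with the small block at (750,235) close to the outer finger. I'll narrow the jaw a little and descend.

Call:
carry_out([
  {"slide": [-0.03, -0.003, 0.05], "delta_rot": [0, 0, 0.01], "jaw": -0.6},
  {"slide": [-0.06, -0.003, 0.1], "delta_rot": [0, 0, 0.01], "jaw": -0.6},
  {"slide": [-0.085, -0.004, 0.145], "delta_rot": [0, 0, 0.01], "jaw": -0.6},
  {"slide": [-0.1, -0.004, 0.172], "delta_rot": [0, 0, 0.01], "jaw": -0.6},
  {"slide": [-0.1, -0.004, 0.172], "delta_rot": [0, 0, 0.01], "jaw": -0.6},
])

```text
t: 14.5
tool_pos: [0.5589, -0.2076, 0.0183]
orientation: [0.966, 0.009, 0.257, -0.002]
force: [-0.2, 0.2, 0.1]
width: 0.0683
grip_force: 0.0
```

Run:
```python
from go import *
plan([.5595,-.209,.013],.85,30)
```

```text
t 14.5 p [ 0.5589 -0.2076  0.0183] yawY -88.99260332777129 zax [ 0.4973  0.0081 -0.8676] F [-0.182   0.1989  0.075 ] w 0.06832686378613051 g 0.0
q [ 0.8199  0.2851 -0.452   2.1948 -0.3892  0.2278 -0.7799]
slide [-0.0055  0.0035  0.0123]
rot [-0.0009  0.0039  0.0035]
```

Call:
carry_out([
  {"slide": [-0.005, 0.002, 0.011], "delta_rot": [0, 0, 0], "jaw": -0.6},
  {"slide": [-0.005, 0.002, 0.011], "delta_rot": [0, 0, 0], "jaw": -0.6},
])

```text
t: 14.7
tool_pos: [0.5596, -0.2097, 0.0149]
orientation: [0.966, 0.008, 0.258, -0.001]
force: [1.1, 0.5, -0.4]
width: 0.068
grip_force: 0.0
```

Call:
carry_out([
  {"slide": [0, 0, 0], "delta_rot": [0, 0, 0], "jaw": 1},
  {"slide": [0, 0, 0], "delta_rot": [0, 0, 0], "jaw": 1},
  {"slide": [0, 0, 0], "delta_rot": [0, 0, 0], "jaw": 1},
  {"slide": [0, 0, 0], "delta_rot": [0, 0, 0], "jaw": 1},
])

```text
t: 15.1
tool_pos: [0.5592, -0.2096, 0.0154]
orientation: [0.966, 0.008, 0.258, -0.001]
force: [-5.3, 0.5, 9.0]
width: 0.0483
grip_force: 59.9
```

Run:
```python
from go import *
st()
```

```text
t 15.1 p [ 0.5592 -0.2096  0.0154] yawY -89.0615585164057 zax [ 0.499   0.0053 -0.8666] F [-5.3147  0.4993  8.9869] w 0.04834852682608569 g 59.852033257484436
q [ 0.8233  0.2927 -0.4534  2.1954 -0.3898  0.2176 -0.7743]
```

Call:
carry_out([
  {"slide": [0.02, 0, -0.035], "delta_rot": [0, 0, 0], "jaw": 1},
  {"slide": [0.06, 0, -0.1], "delta_rot": [0, 0, 0], "jaw": 1},
  {"slide": [0.1, 0, -0.17], "delta_rot": [0, 0, 0], "jaw": 1},
  {"slide": [0.125, 0, -0.217], "delta_rot": [0, 0, 0], "jaw": 1},
  {"slide": [0.125, 0, -0.217], "delta_rot": [0, 0, 0], "jaw": 1},
])

```text
t: 15.6
tool_pos: [0.5604, -0.21, 0.1181]
orientation: [0.966, 0.009, 0.26, 0.001]
force: [0.8, -1.0, -3.2]
width: 0.0479
grip_force: 62.8
```

Run:
```python
from go import *
plan([.5749,.0575,.11],7.1,30)
```

```text
t 15.6 p [ 0.5604 -0.21    0.1181] yawY -89.0747280404071 zax [ 0.5018  0.0029 -0.865 ] F [ 0.8308 -1.012  -3.2315] w 0.04786289683329155 g 62.81656265258789
q [ 0.808   0.0987 -0.4191  2.134  -0.3689  0.4564 -0.8581]
slide [ 0.0327 -0.6683  0.0376]
rot [ 0.0754 -0.0022 -0.1149]
```

Call:
carry_out([
  {"slide": [0.003, -0.07, 0.005], "delta_rot": [0, 0, 0], "jaw": 1},
  {"slide": [0.008, -0.17, 0.01], "delta_rot": [0, 0, 0], "jaw": 1},
  {"slide": [0.013, -0.28, 0.015], "delta_rot": [0.02, 0, -0.03], "jaw": 1},
  {"slide": [0.018, -0.38, 0.02], "delta_rot": [0.04, 0, -0.06], "jaw": 1},
  {"slide": [0.023, -0.48, 0.027], "delta_rot": [0.054, 0, -0.082], "jaw": 1},
])

```text
t: 16.1
tool_pos: [0.5678, -0.0154, 0.1076]
orientation: [0.965, 0.045, 0.256, -0.014]
force: [-0.2, -1.2, -2.8]
width: 0.0481
grip_force: 62.9
```

Run:
```python
from go import *
plan([.5749,.0575,.11],7.1,30)
```

```text
t 16.1 p [ 0.5678 -0.0154  0.1076] yawY -84.59162118784712 zax [ 0.4939  0.0493 -0.8681] F [-0.1546 -1.1641 -2.7649] w 0.0481337812242117 g 62.93289542198181
q [ 0.5301  0.0322 -0.5585  2.2269 -0.0568  0.3699 -1.4533]
slide [ 0.0329 -0.1798  0.0124]
rot [ 0.0155  0.0054 -0.0344]
```

Call:
carry_out([
  {"slide": [0.01, -0.07, 0.004], "delta_rot": [0.005, 0, -0.01], "jaw": 1},
  {"slide": [0.02, -0.13, 0.008], "delta_rot": [0.01, 0, -0.02], "jaw": 1},
  {"slide": [0.033, -0.18, 0.012], "delta_rot": [0.015, 0.005, -0.034], "jaw": 1},
  {"slide": [0.033, -0.18, 0.012], "delta_rot": [0.015, 0.005, -0.034], "jaw": 1},
  {"slide": [0.033, -0.18, 0.012], "delta_rot": [0.015, 0.005, -0.034], "jaw": 1},
])

```text
t: 16.6
tool_pos: [0.5752, 0.0562, 0.1103]
orientation: [0.964, 0.06, 0.258, -0.016]
force: [-0.4, -0.6, -3.1]
width: 0.048
grip_force: 62.9
```

Run:
```python
from go import *
plan([.5749,.0575,.034],7.1,30)
b=shot('top','t7.png');a=shot('side','s7.png')
z=np.hstack([cv2.resize(a[180:330,240:390],(400,400)),cv2.resize(b[150:270,190:310],(400,400))])[:,:,::-1]
cv2.imwrite('pics/c7.png',z)
```

```text
t 16.6 p [0.5752 0.0562 0.1103] yawY -82.93189404127457 zax [ 0.4957  0.0611 -0.8664] F [-0.4051 -0.5902 -3.1113] w 0.04804502144207533 g 62.935194969177246
q [ 0.4107  0.0476 -0.61    2.209   0.1683  0.3761 -1.7791]
slide [-0.0955 -0.0034  0.165 ]
rot [ 0.0007  0.0009 -0.0004]
```

View pics/c7.png

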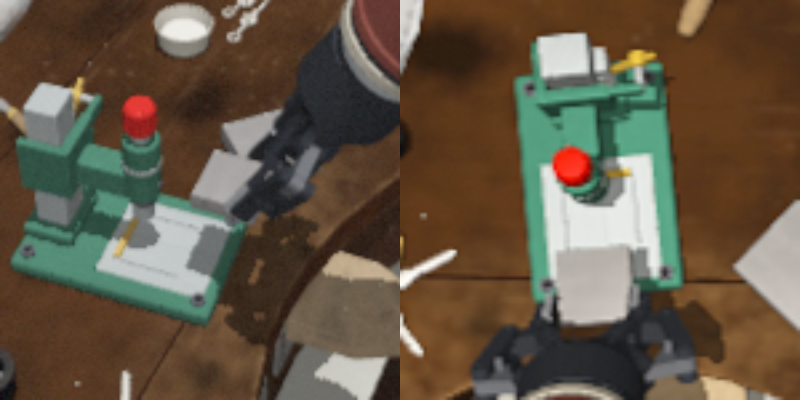

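The ram hangs in its notch, with the punch clear of the table at crop (143,210). The block is held level with the table front at crop (225,185), centred on the press in the top half at (595,285). I'll check its pitch against the predicted corners.

Run:
```python
from h import *
np.set_printoptions(precision=1,suppress=True)
y=np.radians(7.1);u=np.array([np.cos(y),np.sin(y),0]);v=np.array([-u[1],u[0],0])
T=np.array([.5752,.0562,.1103]);c=T+.0118*u;c[2]=.111
for n,f,x0,y0,s,o in(('side','s7.png',240,180,400/150,0),('top','t7.png',190,150,400/120,400)):
    print(n,[((proj(n,c+i*u*.025+j*v*.025)-[x0,y0])*s+[o,0]) for i,j in((1,1),(1,-1),(-1,-1),(-1,1))])
im=cv2.imread('pics/s7.png');h=cv2.cvtColor(im,cv2.COLOR_BGR2HSV)
m=((h[...,1]<40)&(h[...,2]>120)).astype(np.uint8)*255
b=im[225:270,305:350];cv2.imwrite('pics/c8.png',cv2.resize(b,(540,540),interpolation=cv2.INTER_CUBIC))
```

```text
side [array([188.7, 194.2]), array([210.5, 148.5]), array([273. , 164.1]), array([253.9, 211.3])]
top [array([548. , 251.1]), array([623.2, 242.9]), array([630.2, 318. ]), array([554.4, 326.3])]
```

View pics/c8.png

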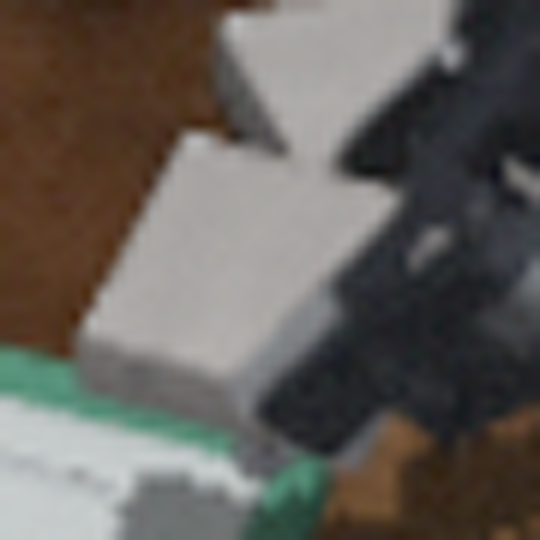

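Call:
carry_out([
  {"slide": [-0.025, -0.003, 0.045], "delta_rot": [0, 0, 0], "jaw": 1},
  {"slide": [-0.05, -0.003, 0.09], "delta_rot": [0, 0, 0], "jaw": 1},
  {"slide": [-0.075, -0.003, 0.135], "delta_rot": [0, 0, 0], "jaw": 1},
  {"slide": [-0.095, -0.003, 0.165], "delta_rot": [0, 0, 0], "jaw": 1},
  {"slide": [-0.095, -0.003, 0.165], "delta_rot": [0, 0, 0], "jaw": 1},
])

```text
t: 17.2
tool_pos: [0.5743, 0.0558, 0.0327]
orientation: [0.965, 0.059, 0.257, -0.015]
force: [-0.6, 0.5, -2.8]
width: 0.0482
grip_force: 63.0
```

Run:
```python
from go import *
plan([.6065,.0615,.034],7.1,30)
b=shot('top','t9.png');a=shot('side','s9.png')
h=cv2.cvtColor(b,cv2.COLOR_RGB2HSV)
c=b[185:260,215:285]
cv2.imwrite('pics/c9.png',np.hstack([cv2.resize(c,(480,514),interpolation=cv2.INTER_CUBIC),cv2.resize(a[225:305,265:315],(320,514),interpolation=cv2.INTER_CUBIC)])[:,:,::-1])
```

```text
t 17.2 p [0.5743 0.0558 0.0327] yawY -83.07174855718165 zax [ 0.4937  0.0592 -0.8676] F [-0.6163  0.4969 -2.7991] w 0.04824432667006174 g 63.001967668533325
q [ 0.2364  0.19   -0.455   2.2688  0.5845  0.2147 -2.1814]
slide [ 0.0725 -0.0045  0.0379]
rot [ 0.0029  0.0041 -0.0028]
```

View pics/c9.png

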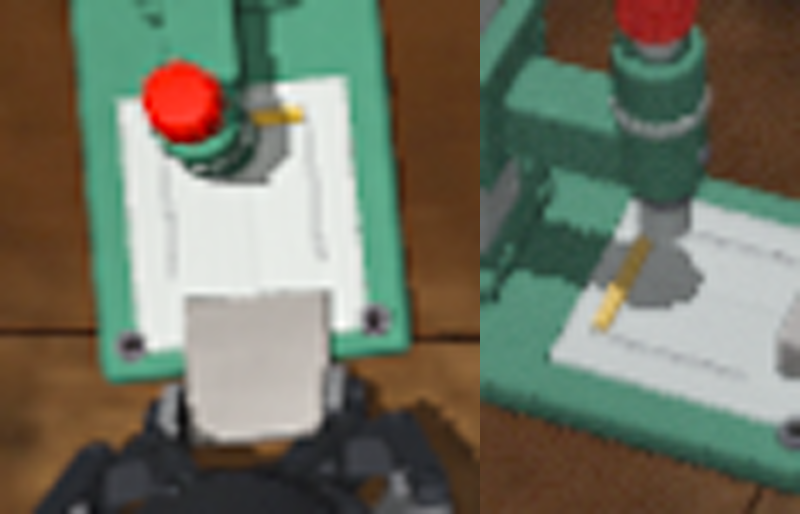

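The left half (top view) shows the block's rear corners at crop (184,297) and (331,290). The dark lines run (165,150)-(172,278) and (305,130)-(322,258). The block looks a few mm toward -y, so I'll compute it by rays.

Run:
```python
from go import *
np.set_printoptions(precision=4,suppress=True)
b=cv2.imread('pics/t9.png');o=np.array([215,185]);k=480/70
P=lambda p,z:onz('top',o+np.array(p)/k-.5+.5/k*0,z)[:2]
# lines by dark subpixel: column minimum per row
g=cv2.cvtColor(b,cv2.COLOR_BGR2GRAY).astype(float)
def line(c0,c1,r0,r1):
    pts=[]
    for r in range(r0,r1):
        w=np.clip(g[r,c0:c1].max()-g[r,c0:c1]-8,0,None)
        if w.sum()>8: pts.append(onz('top',((w*np.arange(c0,c1)).sum()/w.sum(),r),.015)[:2])
    return np.array(pts)
def fit(p):
    d=np.linalg.svd(p-p.mean(0))[2][0]; d*=np.sign(d[0]); return p.mean(0),d
L=fit(line(236,243,212,225));R=fit(line(257,264,208,222))
print('L',L,'R',R,[np.degrees(np.arctan2(d[1],d[0])) for _,d in(L,R)])
# green plate edges left/right at z .015
h=cv2.cvtColor(b,cv2.COLOR_BGR2HSV);gm=(h[...,0]>65)&(h[...,0]<95)&(h[...,1]>90)
l=np.array([onz('top',(np.where(gm[r,215:285])[0][0]+215-.5,r),.015)[:2] for r in range(200,235)])
rr=np.array([onz('top',(np.where(gm[r,215:285])[0][-1]+215+.5,r),.015)[:2] for r in range(200,235)])
for q in(l,rr):
    m,d=fit(q);print('edge',m,np.degrees(np.arctan2(d[1],d[0])))
# block contour
m=((h[...,1]<40)&(g>135)&(g<212)).astype(np.uint8);m[:228]=0
r=cv2.connectedComponentsWithStats(m,connectivity=4);i=r[1][238,252];print(r[2][i])
zt=.0327-.0154+.016
ed=[[],[]]
for row in range(231,240):
    x=np.where(r[1][row]==i)[0];ed[0].append(onz('top',(x[0]-.5,row),zt)[:2]);ed[1].append(onz('top',(x[-1]+.5,row),zt)[:2])
for e in ed:
    mm,d=fit(np.array(e));print('blk',mm,np.degrees(np.arctan2(d[1],d[0])))
for p in((184,297),(331,290)): print(P(p,zt))
u=np.array([np.cos(np.radians(7.1)),np.sin(np.radians(7.1))]);v=np.array([-u[1],u[0]])
for n,q in(('L',L[0]),('R',R[0]),('l',l.mean(0)),('r',rr.mean(0)),('b0',np.mean(ed[0],0)),('b1',np.mean(ed[1],0)),('knob',np.array([.66,.0662])),('tcp',np.array([.5743,.0558])),('tcpknob',np.array([.6581,.0679]))):print(n,q@v)
```

```text
L (array([0.6359, 0.0895]), array([0.9919, 0.1271])) R (array([0.6453, 0.0384]), array([0.9931, 0.1171])) [np.float64(7.302978905004446), np.float64(6.724120980040941)]
edge [0.638  0.1175] 7.644820588530403
edge [0.6397 0.0083] 7.387531387468802
[240 228  24  21 425]
blk [0.5933 0.0806] 2.243987939340801
blk [0.594 0.03 ] -8.787752437923372
[0.6104 0.0812]
[0.6136 0.0302]
L 0.010263536075743387
R -0.04165486155110123
l 0.03776975662396005
r -0.07078964224618864
b0 0.006700225302617421
b1 -0.043648841746897274
knob -0.01588460036070584
tcp -0.015612205958054695
tcpknob -0.013962793260493558
```

```bash
cat > edge.py <<'E'
from go import *
def fit(p):
    d=np.linalg.svd(p-p.mean(0))[2][0]; return p.mean(0),d
def rear(img,c0,c1,r0,r1,zt):
    g=cv2.cvtColor(img,cv2.COLOR_BGR2GRAY).astype(float);pts=[]
    for c in range(c0,c1):
        col=g[r0:r1,c];d=np.clip(col[:-1]-col[1:],0,None);d[d<d.max()*.3]=0
        pts.append(onz('top',(c,r0+.5+(d*np.arange(len(d))).sum()/d.sum()),zt)[:2])
    pts=np.array(pts);m,d=fit(pts);d*=-np.sign(d[1]);res=(pts-m)@[d[1],-d[0]]
    return m,np.degrees(np.arctan2(d[0],-d[1])),res.std(),g
E
python3 - <<'E'
from edge import *
np.set_printoptions(precision=4,suppress=True)
m,y,s,g=rear(cv2.imread('pics/t9.png'),244,262,223,233,.0333);print(m,y,s)
print(g[223:233,244:262:4].T)
# original block rear & front in t0
im=cv2.imread('pics/t0.png')
hh=cv2.cvtColor(im,cv2.COLOR_BGR2HSV);gg=im.astype(float).sum(2)/3
for r0,r1,sg in((231,242,1),(253,263,-1)):
    p=[]
    for c in range(355,372):
        d=np.clip(sg*np.diff(gg[r0:r1,c]),0,None);d[d<d.max()*.3]=0
        p.append(onz('top',(c,r0+.5+(d*np.arange(len(d))).sum()/d.sum()),.016)[:2])
    p=np.array(p);mm,d=fit(p);d*=-np.sign(d[1]);print('orig',mm,np.degrees(np.arctan2(d[0],-d[1])))
E
```

```text
[0.6121 0.0546] 4.531202815895551 0.0006021182800509766
[[232. 232. 232. 232. 237. 167. 167. 179. 177. 177.]
 [231. 231. 232. 232. 235. 194. 175. 178. 178. 178.]
 [229. 229. 229. 230. 220. 190. 177. 177. 177. 177.]
 [233. 234. 234. 237. 192. 178. 179. 178. 178. 179.]
 [233. 232. 232. 235. 196. 176. 178. 179. 180. 182.]]
orig [ 0.5955 -0.2115] -0.44940205113820625
orig [ 0.5459 -0.2113] -1.0632921180231547
```

Run:
```python
from go import *
plan([.6306,.0646,.0327],9.6,30)
```

```text
t 17.3 p [0.5761 0.0567 0.0355] yawY -83.02704781213568 zax [ 0.4972  0.0601 -0.8656] F [ 0.1505  0.124  -2.6867] w 0.04787035620075878 g 63.02447319030762
q [ 0.2386  0.1872 -0.4582  2.2662  0.5805  0.2156 -2.1776]
slide [ 0.1156 -0.0032  0.0748]
rot [ 0.0301 -0.0011 -0.05  ]
```

Call:
carry_out([
  {"slide": [0.02, 0, 0.02], "delta_rot": [0.03, 0, -0.05], "jaw": 1},
  {"slide": [0.045, -0.002, 0.035], "delta_rot": [0.03, 0, -0.05], "jaw": 1},
  {"slide": [0.07, -0.0035, 0.05], "delta_rot": [0.03, 0, -0.05], "jaw": 1},
  {"slide": [0.095, -0.0045, 0.065], "delta_rot": [0.03, 0, -0.05], "jaw": 1},
  {"slide": [0.119, -0.0045, 0.077], "delta_rot": [0.03, 0, -0.05], "jaw": 1},
])

```text
t: 17.8
tool_pos: [0.6335, 0.0663, 0.0331]
orientation: [0.962, 0.081, 0.259, -0.022]
force: [0.6, 0.1, -3.1]
width: 0.0478
grip_force: 63.0
```

Call:
carry_out([
  {"slide": [0, 0, 0], "delta_rot": [0, 0, 0], "jaw": 1},
  {"slide": [0, 0, 0], "delta_rot": [0, 0, 0], "jaw": 1},
])

```text
t: 18.0
tool_pos: [0.6321, 0.0662, 0.0325]
orientation: [0.962, 0.081, 0.258, -0.022]
force: [-0.4, 0.1, -3.0]
width: 0.048
grip_force: 63.0
```

Run:
```python
from go import *
plan([.6324+.003,.0651+.0004,.0315],9.6,30)
b=shot('top','t10.png');a=shot('side','s10.png')
cv2.imwrite('pics/c10.png',np.hstack([cv2.resize(b[185:245,220:280],(400,400),interpolation=cv2.INTER_CUBIC),cv2.resize(a[235:305,255:325],(400,400),interpolation=cv2.INTER_CUBIC)])[:,:,::-1])
```

```text
t 18.0 p [0.6321 0.0662 0.0325] yawY -80.35306247710513 zax [ 0.4939  0.084  -0.8654] F [-0.3564  0.1367 -3.0089] w 0.04804274145947606 g 62.95514702796936
q [ 0.2548  0.2983 -0.4711  2.14    0.5735  0.2424 -2.0893]
slide [0.0054 0.0031 0.0061]
rot [-0.0006 -0.0015  0.0009]
```

View pics/c10.png

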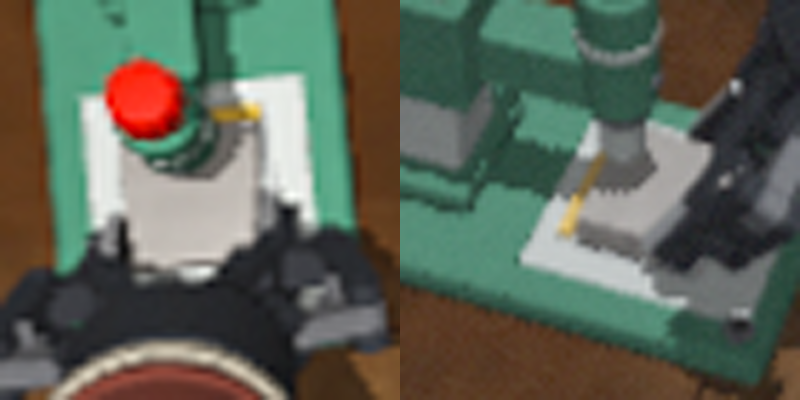

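I've now viewed 12 pictures, over the limit of 10, so from here I'll work on numbers only. The last view showed the block flat just in front of the ledge, beneath the punch. I'll check the lateral centring numerically.

```bash
cat >> edge.py <<'E'
U=np.array([np.cos(np.radians(7.15)),np.sin(np.radians(7.15))]);V=np.array([-U[1],U[0]])
def cross(g,row,c0,c1,sg):
    d=np.clip(sg*np.diff(g[row,c0:c1]),0,None);d[d<d.max()*.4]=0
    return c0+.5+(d*np.arange(len(d))).sum()/d.sum(),d.max()
def lat(fn,rows,zt):
    g=cv2.cvtColor(cv2.imread(fn),cv2.COLOR_BGR2GRAY).astype(float);np.set_printoptions(precision=4,suppress=True)
    out={}
    for name,c0,c1,sg,z in(('tabL',229,236,1,.015),('blkL',235,243,-1,zt),('blkR',256,263,1,zt),('tabR',263,270,-1,.015)):
        P=[];q=[]
        for r in rows:
            c,s=cross(g,r,c0,c1,sg);P.append(onz('top',(c,r),z)[:2]);q.append(s)
        P=np.array(P);m,d=fit(P);d*=np.sign(d[0]);out[name]=np.median(P@V);print(name,np.median(P@V),np.degrees(np.arctan2(d[1],d[0])),np.array(q).astype(int))
    print('tab c',(out['tabL']+out['tabR'])/2,'blk c',(out['blkL']+out['blkR'])/2,'blk w',out['blkL']-out['blkR'])
E
python3 - <<'E'
from edge import *
lat('pics/t10.png',range(209,217),.0331)
g=cv2.cvtColor(cv2.imread('pics/t10.png'),cv2.COLOR_BGR2GRAY);print(g[206:217:2,228:272])
E
```

```text
tabL 0.02418958149582132 3.7364542504071925 [55 58 65 66 67 69 50 45]
blkL 0.010399983657460947 -16.867300243738136 [60 34 34 37 28 27 28 16]
blkR -0.042578352681872475 8.899254440515342 [54 50 39 35 50 65 31  5]
tabR -0.056993519608184634 7.2622616710500685 [47 48 72 77 77 64 63 52]
tab c -0.01640196905618166 blk c -0.016089184512205763 blk w 0.05297833633933342
[[129 135 134 132 163 212 229 228 232 212 131 110 134 142 135 134 143 144
  137  97  53  53  68  58  73 102 100  96 146 180 146 151 217 236 233 232
  234 216 158 140 141 142 139 112]
 [126 136 136 132 163 212 230 228 230 217 180 179 169 113  68  68  64  54
   77  93  69  61  43  64  93 103  97 148 185 182 151 148 217 237 234 233
  234 221 172 138 142 142 142 123]
 [128 136 134 132 146 204 231 228 230 218 184 176 179 176 152 110  81  60
   75  62  51  74  90 100  98 142 183 186 185 187 155 166 216 225 235 232
  232 224 185 137 142 144 147 131]
 [127 137 135 134 130 196 232 229 230 214 177 184 183 184 185 185 184 182
  179 178 176 176 177 177 183 189 188 189 189 193 166 190 225 215 238 233
  232 235 213 136 142 143 145 137]
 [118 136 136 134 129 198 234 230 230 220 193 186 186 186 186 184 183 182
  183 183 182 184 185 186 186 187 188 189 191 181 137 111 141 138 203 244
  239 238 217 153 139 142 145 139]
 [109 134 135 135 130 174 219 234 222 209 203 187 185 186 186 183 182 183
  183 184 185 185 186 186 188 189 190 191 194 185 146 126 131  82  36  38
   89 200 226 174 139 142 145 139]]
```

Run:
```python
from edge import *
np.set_printoptions(precision=4,suppress=True)
for r in(208,210,212):
    a,b=[onz('top',(c,r),.0331)[:2] for c in(237.25,257.65)];c=onz('top',(259.4,r),.0171)[:2]
    print(a@V,b@V,(a@V+b@V)/2,'bottomR',c@V, (a-b)@V)
st()
```

```text
0.0101676302937736 -0.038425109559332066 -0.014128739632779233 bottomR -0.04121988798874045 0.048592739853105665
0.010581266380601806 -0.03797731928649598 -0.013698026452947088 bottomR -0.040762397166115995 0.04855858566709778
0.01099432649607314 -0.03753015295953668 -0.013267913231731772 bottomR -0.040305543842508396 0.04852447945560982
t 18.1 p [0.6318 0.0659 0.0325] yawY -80.3632679381565 zax [ 0.4939  0.0837 -0.8655] F [ 0.0689 -0.3624 -3.1268] w 0.047601057078822756 g 62.95625567436218
q [ 0.2553  0.2976 -0.4712  2.1408  0.5735  0.2423 -2.0892]
```

Call:
carry_out([
  {"slide": [0, 0.004, 0], "delta_rot": [0, 0, 0], "jaw": 1},
  {"slide": [-0.0012, 0.004, 0.002], "delta_rot": [0, 0, 0], "jaw": 1},
  {"slide": [-0.0025, 0.004, 0.0043], "delta_rot": [0, 0, 0], "jaw": 1},
  {"slide": [-0.0025, 0.004, 0.0043], "delta_rot": [0, 0, 0], "jaw": 1},
])

```text
t: 18.5
tool_pos: [0.6324, 0.064, 0.0306]
orientation: [0.962, 0.081, 0.259, -0.022]
force: [0.6, -0.1, -1.7]
width: 0.0479
grip_force: 63.0
```

Run:
```python
from edge import *
s,R,p=st();print('v',p[:2]@V,'u',p[:2]@U,'dslide per 1mm U',R.T@np.array([*U,0])*.001/.4,'down1mm',R.T@[0,0,-.001]/.4)
```

```text
t 18.5 p [0.6324 0.064  0.0306] yawY -80.38662880742768 zax [ 0.4943  0.0835 -0.8653] F [ 0.6114 -0.11   -1.6828] w 0.047901418862698115 g 62.99038052558899
q [ 0.2549  0.3014 -0.4666  2.141   0.5778  0.2375 -2.0903]
v -0.015169011139364572 u 0.6354853611002266 dslide per 1mm U [0.0022 0.0001 0.0013] down1mm [-0.0013 -0.      0.0022]
```

Call:
carry_out([
  {"slide": [0.0022, 0, 0.0013], "delta_rot": [0, 0, 0], "jaw": 1},
  {"slide": [0.0044, 0, 0.0026], "delta_rot": [0, 0, 0], "jaw": 1},
  {"slide": [0.0066, 0, 0.0039], "delta_rot": [0, 0, 0], "jaw": 1},
  {"slide": [0.0066, 0, 0.0039], "delta_rot": [0, 0, 0], "jaw": 1},
])

```text
t: 18.9
tool_pos: [0.6348, 0.0647, 0.0305]
orientation: [0.962, 0.081, 0.258, -0.021]
force: [-9.3, -1.5, 5.4]
width: 0.0475
grip_force: 64.3
```

Call:
carry_out([
  {"slide": [0.0022, 0, 0.0013], "delta_rot": [0, 0, 0], "jaw": 1},
  {"slide": [0.0022, 0, 0.0013], "delta_rot": [0, 0, 0], "jaw": 1},
])

```text
t: 19.1
tool_pos: [0.6349, 0.0647, 0.0304]
orientation: [0.963, 0.081, 0.257, -0.021]
force: [-22.1, -2.4, 17.2]
width: 0.0477
grip_force: 66.0
```

Run:
```python
from edge import *
s,R,p=st();print('v',p[:2]@V,'u',p[:2]@U,'Fu',np.array(s['force'])[:2]@U,s['ft_torque'])
```

```text
t 19.1 p [0.6349 0.0647 0.0304] yawY -80.3915494328819 zax [ 0.4923  0.0822 -0.8666] F [-22.1246  -2.4131  17.1607] w 0.0477253903788337 g 66.01284742355347
q [ 0.2516  0.3065 -0.4655  2.1335  0.5791  0.2436 -2.091 ]
v -0.014847633818495257 u 0.6380188096084098 Fu -22.25293193746767 [-0.0389  2.7226  0.0509]
```

Call:
carry_out([
  {"slide": [-0.002, 0, -0.001], "delta_rot": [0, 0, 0], "jaw": 1},
  {"slide": [-0.002, 0, -0.001], "delta_rot": [0, 0, 0], "jaw": 1},
  {"slide": [-0.002, 0, -0.001], "delta_rot": [0, 0, 0], "jaw": -0.5},
  {"slide": [-0.002, 0, -0.001], "delta_rot": [0, 0, 0], "jaw": -0.5},
  {"slide": [-0.002, 0, -0.001], "delta_rot": [0, 0, 0], "jaw": -0.5},
])

```text
t: 19.6
tool_pos: [0.6363, 0.0649, 0.0311]
orientation: [0.962, 0.081, 0.259, -0.022]
force: [-0.1, -0.4, 0.6]
width: 0.064
grip_force: 0.0
```

Run:
```python
from edge import *
s,R,p=st();print('v',p[:2]@V,'u',p[:2]@U)
plan([.6,.06,.06],7.15,30)
```

```text
t 19.6 p [0.6363 0.0649 0.0311] yawY -80.36724118056192 zax [ 0.4952  0.084  -0.8647] F [-0.0547 -0.3541  0.5558] w 0.06401406419534199 g 0.0
q [ 0.2521  0.3068 -0.4651  2.1329  0.5796  0.2398 -2.0909]
v -0.014779502461517047 u 0.6393856503290913
t 19.6 p [0.6363 0.0649 0.0311] yawY -80.36724118056192 zax [ 0.4952  0.084  -0.8647] F [-0.0547 -0.3541  0.5558] w 0.06401406419534199 g 0.0
q [ 0.2521  0.3068 -0.4651  2.1329  0.5796  0.2398 -2.0909]
slide [-0.0428 -0.003  -0.1083]
rot [-0.0276 -0.0034  0.0478]
```

Call:
carry_out([
  {"slide": [0, 0, -0.03], "delta_rot": [0, 0, 0], "jaw": -0.5},
  {"slide": [0, 0, -0.1], "delta_rot": [0, 0, 0], "jaw": -0.5},
  {"slide": [0, 0, -0.18], "delta_rot": [0, 0, 0], "jaw": -0.5},
  {"slide": [0, 0, -0.25], "delta_rot": [0, 0, 0], "jaw": -0.5},
  {"slide": [0, 0, -0.25], "delta_rot": [0, 0, 0], "jaw": -0.5},
])

```text
t: 20.1
tool_pos: [0.5871, 0.0559, 0.1205]
orientation: [0.962, 0.081, 0.261, -0.021]
force: [0.2, 0.2, 0.7]
width: 0.0639
grip_force: 0.0
```

Run:
```python
from edge import *
st()
shot('top','t11.png');shot('side','s11.png')
g=cv2.cvtColor(cv2.imread('pics/t11.png'),cv2.COLOR_BGR2GRAY)
print(g[198:236:2,228:272])
```

```text
t 20.1 p [0.5871 0.0559 0.1205] yawY -80.43833661664195 zax [ 0.4985  0.082  -0.863 ] F [0.1674 0.1742 0.6904] w 0.06387830337171002 g 0.0
q [ 0.5983  0.0701 -0.7787  2.173   0.1329  0.3915 -1.6784]
[[136 134 133 132 131 130 131 133  99 103 104 106 106 107 107 108 111  98
   69  73  72  73  76 112 135 134 130 206 243 235 233 234 235 235 233 233
  227 192 137 141 141 140 123  71]
 [135 133 132 133 192 226 227 204  79 105 108 110 110 112 112 116 111  87
   55  48  67  63  85 113 120 118 113 119 189 224 211 219 233 234 232 231
  234 209 134 140 142 143 131  92]
 [132 131 130 128 196 231 229 224 187  69 101 119 118 119 121 110  70  55
   45  67  71  58  51  81  95 103 108 105 128 174 167 178 227 235 232 231
  234 211 133 139 141 143 136  97]
 [132 133 132 129 172 217 229 231 210 129 105  57  61  67  62  53  54  39
   60 105 118  65  85  95  65  97 102  98 109 156 154 153 219 236 233 232
  234 216 155 139 140 143 136 101]
 [129 134 133 132 162 212 228 228 230 221 168 107 133 141 135 133 142 143
  136  97  53  52  68  58  73 101  99  96 147 184 162 132 202 237 233 232
  233 215 157 139 139
[... 1876 characters left out ...]
2 233 230 230 231 233 234 232 231 232 230
  230 231 232 230 231 231 228 232 235 234 234 234 233 234 233 234 238 240
  228 220 236 224 180 141 145 145]
 [ 80 106 133 140 139 137 168 217 234 232 232 231 232 234 233 231 232 231
  231 232 233 230 231 233 229 231 235 234 234 234 234 234 236 207 125 147
  134 200 230 183 125  40  57  82]
 [ 73  99 132 142 142 140 158 212 236 232 232 234 237 239 237 232 232 232
  231 232 234 232 232 234 231 232 236 237 237 238 236 238 242 213 115 146
  125  61  37  55  53  42  57  70]
 [ 69 119 157 132  75  80  75 109 202 238 237 211 122 125 200 241 238 239
  232 220 207 198 208 204 192 186 179 173 166 164 156 157 156 123 105 149
  128  72  66  50  65  84  75  74]]
```

```bash
cat > meas.py <<'E'
from edge import *
np.set_printoptions(precision=4,suppress=True)
def run(fn,zt=.031,rows=range(207,221)):
    g=cv2.cvtColor(cv2.imread(fn),cv2.COLOR_BGR2GRAY).astype(float)
    def thr(a,t,c0,up):
        for i in range(len(a)-1):
            if (a[i]<t<=a[i+1]) if up else (a[i]>=t>a[i+1]): return c0+i+(t-a[i])/(a[i+1]-a[i])
    o={}
    for n,c0,c1,t,up,z in(('tabL',230,237,181,1,.015),('blkL',235,243,208,0,zt),('blkRt',255,262,172,0,zt),('blkRb',259,264,190,1,.015),('tabR',263,270,186,0,.015)):
        P=np.array([onz('top',(c,r),z)[:2] for r in rows for c in[thr(g[r,c0:c1],t,c0,up)] if c]); 
        A=np.polyfit(P@U,P@V,1);o[n]=np.mean(P@V);print(n,len(P),o[n],'yaw',7.15+np.degrees(np.arctan(A[0])),np.std(P@V-np.polyval(A,P@U)))
    tc=(o['tabL']+o['tabR'])/2;print('tab c',tc,'w',o['tabL']-o['tabR'],'blk c top',(o['blkL']+o['blkRt'])/2-tc,'L/Rb',(o['blkL']+o['blkRb'])/2-tc,'w',o['blkL']-o['blkRt'],o['blkL']-o['blkRb'])
    # front top edge
    P=[]
    for c in range(242,257):
        d=np.abs(np.diff(g[217:228,c]));i=np.argmax(d>15);P.append(onz('top',(c,217+i+.5),zt)[:2])
    P=np.array(P);A=np.polyfit(P@V,P@U,1);print('front u',np.mean(P@U),'yaw',7.15-np.degrees(np.arctan(A[0])))
E
python3 -c "
from meas import *
run('pics/t11.png')"
```

```text
tabL 14 0.024298451274518428 yaw 6.992916958221219 0.00019008730638488992
blkL 14 0.008501627202646456 yaw 7.880940627195997 0.0005071120762849911
blkRt 14 -0.039882462467900844 yaw 9.173954371306925 0.0001407331317322451
blkRb 14 -0.04306828126930754 yaw 7.566300430717944 0.00023875157766301664
tabR 14 -0.05666839615283752 yaw 7.905676390830144 0.0003078938947217168
tab c -0.016184972439159548 w 0.08096684742735595 blk c top 0.000494554806532356 L/Rb -0.001098354594170993 w 0.0483840896705473 0.051569908471954
front u 0.6260492530107828 yaw 7.473326496523971
```

Run:
```python
from meas import *
h=cv2.cvtColor(cv2.imread('pics/s11.png'),cv2.COLOR_BGR2HSV);k=(((h[...,0]<8)|(h[...,0]>172))&(h[...,1]>150)&(h[...,2]>60)).astype(np.uint8)[190:250,270:320]
r=cv2.connectedComponentsWithStats(k);i=1+np.argmax(r[2][1:,4]);print(r[3][i]+[270,190],'expect ~291.9 223.2')
h0=cv2.imread('pics/t0.png').astype(int);h1=cv2.imread('pics/t11.png').astype(int)
for n,(x,y) in dict(dish=(357,171),bottle=(429,172),loupe=(184,191)).items(): print(n,np.abs(h0-h1)[y-15:y+15,x-15:x+15].mean())
print(ticket.finish_job())
```

```text
[291.9175 223.0103] expect ~291.9 223.2
dish 2.062222222222222
bottle 1.7222222222222223
loupe 1.7422222222222221
the job is handed in; nothing more can be done
None
```

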